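# One brass disc from the dispenser into the nest

### The job

Press the dispenser's plunger once, all the way down, and let it come up again so that it pushes out a single brass disc. Then nudge that disc gently across the bench with the fingertips into the open side of the low wooden nest, until it lies flat and wholly inside. Do not grip or lift the disc, let no second disc out, and leave the other things on the bench where they are.

Things in the scene. Friction and masses are not known exactly. Their poses are not given: they have to be found in the camera images.
- dispenser: Grey metal disc dispenser, fixed. Origin: on the bench under the centre of the magazine, a square tower (41 x 43 mm, 52 high, sight slot in front) that holds three brass discs. A 12 mm high outlet slot is in its -x face (own axes), which looks roughly toward the robot. Behind (+x) is a body 67 mm wide over its flanges, 34 mm high, ending 115 mm behind the origin; it carries the plunger.
- outlet (a point): Point on the bench in the outlet face, 20.5 mm in front (-x of the dispenser) of its origin.
- plunger_top (a point): Centre of the top of the plunger's black cap (40 mm across, 12 mm thick); 75 mm behind (+x) the dispenser's origin, 87 mm above the bench when up, 63 mm when fully down. Moves with the plunger.
- plunger (a joint): Plunger travel in m: 0 = up, 0.024 = fully down. Its return spring takes 7 N at the top, 12 N fully down. A blade inside moves 3 mm per mm pressed: a full press slides the lowest disc out along -x of the dispenser to lie flat on the bench, centre 71 mm or a little more from the dispenser origin. Once the plunger is up the pile drops; another press would bring the next disc.
- disc_a: The lowest brass disc of the pile, the one that comes out: 30 mm across, 8 mm thick, 45 g. Origin at the centre of its underside. At the start it is inside the magazine.
- disc_b: Brass disc like disc_a, number 2 from below in the magazine; stays in it. Origin at the centre of its underside.
- disc_c: Brass disc like disc_a, number 3 from below in the magazine; stays in it. Origin at the centre of its underside.
- nest: Low wooden nest, H-shaped from above, fixed left or right of the outlet. 96 mm (x) by 120 mm (y), 14 mm high; origin on the bench at its centre. Two rails 12 mm wide along y, 72 mm apart inside, joined in the middle by a cross wall 8 mm thick. So two floorless pockets, 72 mm wide, 56 mm deep, open at the +y and -y ends; one opening faces the outlet. Either pocket will do.
- pot: Bystander, loose: flat white lidded pot, 69 mm across, 31 mm high, on the other side of the outlet from the nest. Origin at the centre of its underside.
- wax: Bystander, loose: round cake of beeswax, 48 mm across, 16 mm high. Origin at the centre of its underside.
- slicker: Bystander, loose: wooden edge slicker, 22 x 101 mm (long along its y), 16 mm high. Origin at the centre of its underside.
- dye: Bystander, loose: small brown dye bottle, 38 mm across, 95 mm high. Origin at the centre of its underside.
- thread: Bystander, loose: cream thread cone, 62 mm across, 98 mm high. Origin at the centre of its underside.
- eraser: Bystander, loose: block eraser, 85 (x) x 35 (y) x 28 mm. Origin at the centre of its underside.
Not all that is in view belongs to the job. Leave any orange or purple look-alike of the dispenser alone.

How it is judged (in metres and radians):
On the way, in this order (a step that is already met when the one before it is completed fails the run):
1. the plunger is pressed fully down (value of joint plunger above 0.0215 m), for 0.04 s.
2. the plunger is up again and one disc lies outside the dispenser (value of joint plunger below 0.003 m and x of disc_a in the frame of dispenser below -0.06 m), for 0.1 s.
3. the disc lies wholly inside a pocket of the nest (x of disc_a in the frame of nest between -0.0225 and 0.0225 m and (y of disc_a in the frame of nest between 0.017 and 0.0465 m or y of disc_a in the frame of nest between -0.0465 and -0.017 m) and height (world z) of disc_a below 0.003 m and angle between disc_a's own z axis and vertical below 0.1 rad), for 0.2 s.
At the end, for the whole second after the job is handed in: disc_a lies flat and at rest on the bench wholly inside one pocket of the nest (1.5 mm overhang allowed at the open end), the plunger is up, and the two other discs are still in the magazine (within 10 mm of its axis) (all of step 3 and linear speed of disc_a below 0.01 m/s and value of joint plunger below 0.003 m and horizontal distance between each of disc_b, disc_c and dispenser below 0.01 m); the robot touches nothing.
It fails at once if the disc is lifted or stood on edge (its centre over 10 mm up) (height (world z) of disc_a above 0.01 m).
It fails at once if the disc is gripped or squeezed (more than 18 N between fingers and disc) (contact force between the fingers and disc_a above 18 N).
It fails at once if a second disc leaves the magazine (horizontal distance between any of disc_b, disc_c and dispenser above 0.015 m).
It fails at once if another thing on the bench is pushed away (over 15 mm) (distance of any of pot, wax, slicker, dye, thread, eraser from where it was at the start of the episode above 0.015 m).
It also fails if it takes over 64 s, if anything falls off the work surface, if the arm or the gripper's body presses on something with over 40 N, if the wrist force passes 120 N, or if a joint passes its speed limit or range.

### The arm

A 6-joint arm with a two-finger parallel gripper is mounted at the origin on a cart in front of the work surface, level with it; the furniture and walls round the work are solid. World frame = base frame: x ahead of the robot, y to its left, z up, the work surface at z = 0. Lengths are in mm, angles in rad, forces in N, time in s.
With the tool pointing down it reaches from about 350 to 975 mm from the base axis. Payload 7.1 kg.
Tool frame: the origin (TCP) lies at the very end of the fingers, on their centre line; the grasp point (between the pads) lies 19 mm behind it (ctrl.grip_depth is the distance from the TCP to the grasp point, in mm); x points along the fingers, z is the direction in which the jaws open and shut, and the axes are right-handed (so a half turn about x gives the same grasp; the last joint's range is limited). The gripper opens to 88 mm and grips with 3 to 60 N. Pads are 20 mm wide; open, the fingers measure 115 mm over their backs; the gripper's body (75 mm by 178 mm) begins 61 mm behind the grasp point.
Start: joints at [-1.217, 0.423, 1.63, -0, 1.089, -0.019], TCP at [227.657, -582.046, 222.675] pointing down, gripper open.
Joint ranges: [-3, 3], [-0.9, 2.11], [0.09, 2.58], [-1.31, 4.45], [0.11, 2.69], [-2.54, 2.54]. Speed limits (rad/s): [2.39, 2.39, 3.01, 3.14, 3.14, 3.14].

### API

Orientations are given as a rotation vector (axis times angle).
In Python, from workcell import ctrl gives the robot as it stands. The module is installed in compiled form; this text tells all that it offers.
- The arm moves only by the tool send_rows, never from a script. Its argument "rows" is a list of rows, each a list of 4 numbers: the shift along the tool's x, y, z in mm, then the turn about the tool's x in rad. In form: [[x, y, z, turn], ...]. A call has 1 to 10 rows; each row shifts and turns the pose as measured when the row begins, along the tool's axes as they then stand; what a row does not reach is not made up. A row lasts 1/12 s, in which the tool goes at most 41.7 mm and 7.16 degrees, less where a joint would pass 70% of its speed; a pose out of reach is approached as far as the arm can. A call with a gripper value outside its range is refused whole. "fingers" is the opening, from 0 (shut) to 1 (fully open), set as the call begins (left out, the last holds). The fingers move at their own pace and stop on an object; the grip force is fixed at half the most. Time passes only in rows, so rows that do not move let the fingers close. It gives the time, the measured TCP pose, the force and the opening at its end, in the units of the state.
- ctrl.get_obs(): the state, without advancing time (a new reading comes with each control period).
- ctrl.get_image(name): name is "scene" or "top" or "wrist"; returns a dict with "img" (400x640x3 uint8, red, green, blue), "depth" (400x640 float32, mm along the optical axis (not along the pixel's ray), 0 where there is no reading), "mtx" (3x3 intrinsics, pixels), "world_from_camera" (4x4, takes a point from camera to world coordinates). Camera axes: x right, y down, z forward; pixel columns grow to the right and rows downward; lengths in mm; the calibration is good to about 2 mm. A picture is of the moment at which its call begins.
- ctrl.close_job(): hands the job in, once; it reports no verdict.
The state is a dict: "t": time; "qpos": joint angles; "qvel": joint speeds; "joint_torque": joint torques, N m; "ee_pos": TCP position; "orientation": TCP orientation; "ft_force": force on the tool from outside, world axes, zero at the start; "moment": the same for the moment, N m; "width": finger opening in mm.
Only numpy, scipy, OpenCV 4.12 (cv2) and the standard library are available. Lean on these libraries where they do the work, as an engineer would, in place of code of your own. Each camera call takes 0.05 s, during which the arm holds its last target.

## Working session

There is one attempt and no reset: what is moved stays moved. The work goes in short steps, Python scripts to look and compute and a tool call to move; the robot and the scene stay as the last step left them, time stands still between calls to the robot, and variables do not carry over. Pictures are saved under pics/ and viewed, and the job is handed in when it is done.

Besides the shell and the picture viewer there is one more tool, called after "Emit:" by a JSON object that holds its "name" and its "arguments", one argument or row to a line. send_rows: Moves the arm, as the interface text tells. Its arguments: {"type":"object","properties":{"rows":{"type":"array"},"fingers":{"type":"number"}},"required":["rows"]}

```bash
mkdir -p pics; python3 - <<'E'
from workcell import ctrl
import cv2,numpy as np
o=ctrl.get_obs()
print(o)
for n in ["scene","top","wrist"]:
    d=ctrl.get_image(n); np.savez(f"{n}0.npz",**d)
    cv2.imwrite(f"pics/{n}0.png",d["img"][...,::-1]); print(n,d["mtx"].round(1).tolist(),d["world_from_camera"].round(3).tolist())
E
```

```text
{'t': 0.0, 'qpos': array([-1.21701617e+00,  4.23845085e-01,  1.63065139e+00, -4.45804946e-05,
        1.08859396e+00, -1.90157925e-02]), 'qvel': array([-5.95915049e-04,  1.58755285e-03,  7.30479775e-06, -1.27387145e-03,
        8.97842115e-05, -1.15884087e-04]), 'joint_torque': array([-6.59855559e-04, -5.44623649e+01, -2.73664874e+01,  6.42961124e-02,
        2.27381196e-02, -1.19952456e-04]), 'ee_pos': array([ 227.45594135, -581.56709011,  221.91421313]), 'orientation': array([ 0.93119507,  1.36409491, -0.9298159 ]), 'ft_force': array([-0.04889858, -0.41949186, -0.11693673]), 'moment': array([-0.03634498, -0.00996099,  0.03400869]), 'width': 87.64674911327228}
scene [[510.5, 0.0, 315.1], [0.0, 510.5, 200.9], [0.0, 0.0, 1.0]] [[-0.791, -0.432, 0.432, -52.098], [-0.612, 0.566, -0.552, 700.726], [-0.006, -0.702, -0.713, 1002.438], [0.0, 0.0, 0.0, 1.0]]
top [[389.1, 0.0, 321.5], [0.0, 389.1, 189.3], [0.0, 0.0, 1.0]] [[0.003, -0.999, 0.044, 446.402], [-1.0, -0.002, 0.013, -13.269], [-0.013, -0.044, -0.999, 1386.705], [0.0, 0.0, 0.0, 1.0]]
wrist [[296.2, 0.0, 321.3], [0.0, 296.2, 201.8], [0.0, 0.0, 1.0]] [[0.365, -0.899, -0.242, 294.11], [-0.931, -0.353, -0.093, -556.497], [-0.002, 0.259, -0.966, 384.126], [0.0, 0.0, 0.0, 1.0]]
```

View pics/scene0.png

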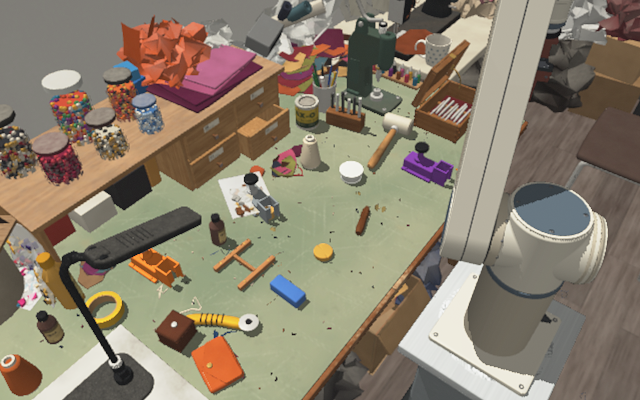

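View pics/top0.png

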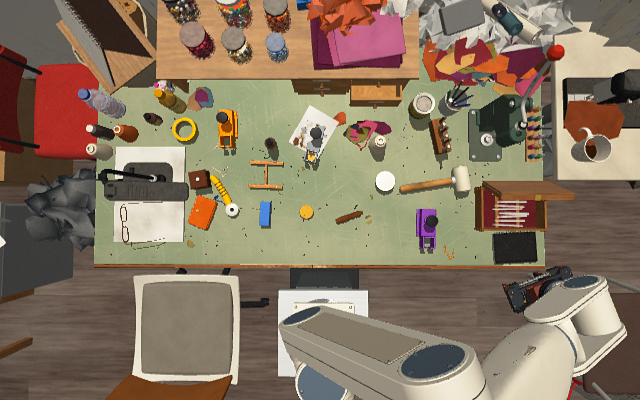

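View pics/wrist0.png

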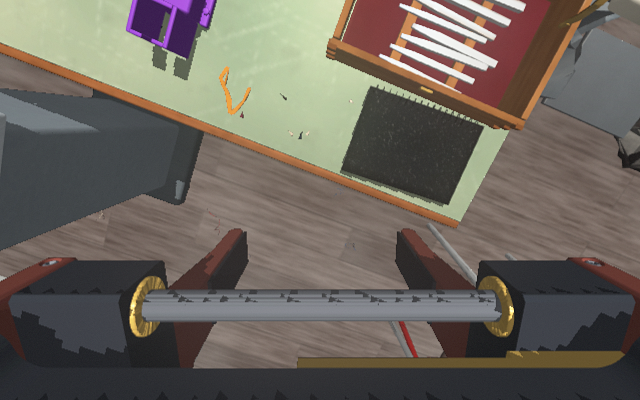

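Candidates in the top view: the grey dispenser at (315,142), the orange look-alike at (228,130) and the purple one at (428,228). The green press at (500,130) is unrelated. By the description I choose the grey one. The nest is at (266,174), left of the outlet, and the pot is at (385,181). Next, a close crop to check.

```bash
python3 - <<'E'
import cv2,numpy as np
t=cv2.imread("pics/top0.png")[95:235,230:410]; s=cv2.imread("pics/scene0.png")[160:300,190:370]
cv2.imwrite("pics/crop_t.png",cv2.resize(t,None,fx=4.3,fy=4.2,interpolation=cv2.INTER_CUBIC))
cv2.imwrite("pics/crop_s.png",cv2.resize(s,None,fx=4.3,fy=4.2,interpolation=cv2.INTER_CUBIC))
E
```

```text
(no output)
```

View pics/crop_t.png

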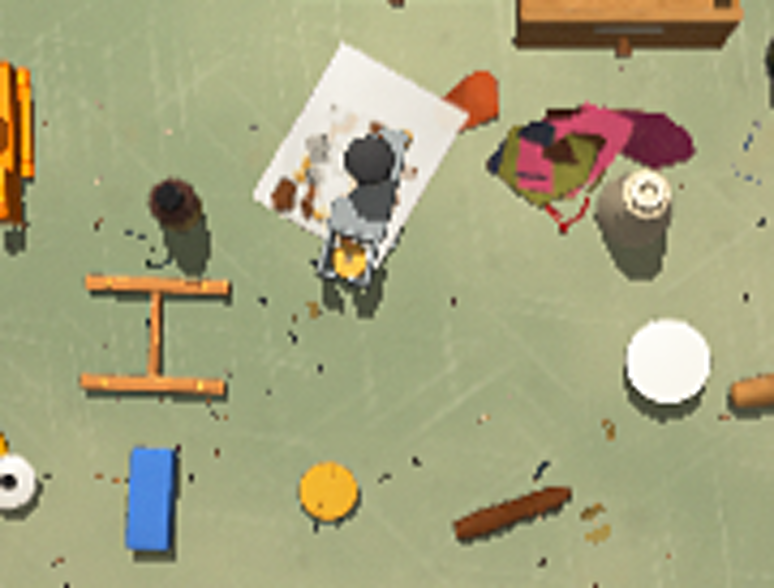

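View pics/crop_s.png

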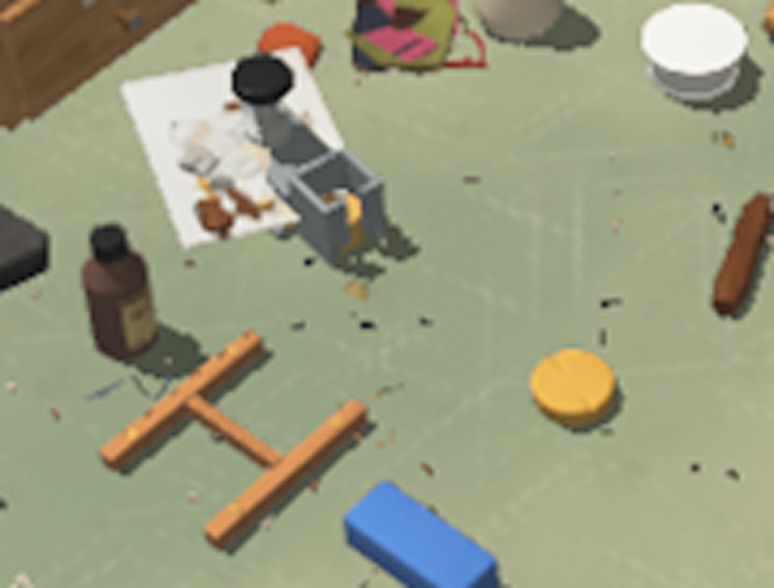

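The crop shows a grey dispenser with a black cap at (316,133) and a magazine at (311,157) with brass inside. That confirms the choice. Now I'll measure.

```bash
cat > h.py <<'E'
import numpy as np,cv2
def ray(d,uv,z):
    K=d["mtx"];T=d["world_from_camera"];uv=np.atleast_2d(np.asarray(uv,float))
    v=np.c_[(uv[:,0]-K[0,2])/K[0,0],(uv[:,1]-K[1,2])/K[1,1],np.ones(len(uv))]@T[:3,:3].T
    return T[:3,3]+v*((z-T[2,3])/v[:,2])[:,None]
def proj(d,P):
    T=np.linalg.inv(d["world_from_camera"]);p=np.atleast_2d(P)@T[:3,:3].T+T[:3,3];q=p@d["mtx"].T
    return q[:,:2]/q[:,2:]
def blobs(d,lo,hi,amin=20,roi=None):
    h=cv2.cvtColor(d["img"],cv2.COLOR_RGB2HSV);m=cv2.inRange(h,np.array(lo),np.array(hi))
    if roi: 
        k=np.zeros_like(m);k[roi[1]:roi[3],roi[0]:roi[2]]=255;m&=k
    n,l,s,c=cv2.connectedComponentsWithStats(m)
    return m,[(s[i],c[i],l==i) for i in range(1,n) if s[i][4]>=amin]
E
python3 - <<'E'
from h import *
t=np.load("top0.npz");s=np.load("scene0.npz")
for nm,d,cap,nest,sc in [("top",t,(300,120,330,150),(245,155,290,195),None),("scene",s,(225,165,275,195),(205,235,280,295),None)]:
    m,b=blobs(d,[0,0,0],[180,255,70],20,cap)
    for st,c,_ in b: print(nm,"cap",st,c,ray(d,c,87).round(1))
    m,b=blobs(d,[5,90,90],[25,255,255],15,nest)
    for st,c,k in b:
        print(nm,"nest",st,c.round(1))
        pts=np.argwhere(k)[:,::-1]; P=ray(d,pts,14)[:,:2].astype(np.float32); r=cv2.minAreaRect(P); print(r)
# others top view
for nm,uv,z in [("mag",(311.2,156.4),52),("mag bench front",(311,160),52),("pot",(385,181),31),("wax",(306.5,212),16),("thread",(380,142),98),("dye",(270,144),95),("eraser",(265,213),28),("slick",(349,215),16)]:
    print(nm,ray(t,uv,z).round(0)[0])
E
```

```text
top cap [310 128  12  12  66] [315.89393939 134.53030303] [[688.1  23.   87. ]]
top nest [248 160  36  29 299] [265.4 174.5]
((560.8084106445312, 202.96328735351562), (120.64680480957031, 97.40101623535156), 87.62891387939453)
scene cap [244 173  14  12 129] [250.31007752 178.68992248] [[689.4  29.5  87. ]]
scene nest [218 235   8   8  45] [221.6 238. ]
((655.3663330078125, 182.12271118164062), (16.972246170043945, 25.457536697387695), 55.632511138916016)
scene nest [213 239  62  51 669] [243.7 263.7]
((553.829833984375, 205.43275451660156), (123.0483169555664, 107.90044403076172), 87.0653076171875)
mag [619.  40.  52.]
mag bench front [606.  41.  52.]
pot [ 536. -217.   31.]
wax [427.  57.  16.]
thread [ 661. -191.   98.]
dye [655. 176.  95.]
eraser [423. 202.  28.]
slick [417. -92.  16.]
```

```bash
cat >> h.py <<'E'
from scipy.spatial.transform import Rotation as Ro
def tool(o): return Ro.from_rotvec(o["orientation"]).as_matrix()
def delta(o,target): return tool(o).T@(np.array(target)-o["ee_pos"])
E
python3 - <<'E'
from h import *
from workcell import ctrl
o=ctrl.get_obs();print(tool(o).round(3),delta(o,[590,20,240]).round(1))
E
```

```text
[[-0.     0.931  0.364]
 [ 0.001  0.364 -0.931]
 [-1.     0.    -0.001]] [ -17.4  556.7 -428.3]
```

Emit:
{"name": "send_rows", "arguments": {
  "rows": [
    [-1,32,-25,0],
    [-1,32,-25,0],
    [-1,32,-25,0],
    [-1,32,-25,0],
    [-1,32,-25,0],
    [-1,32,-25,0],
    [-1,32,-25,0],
    [-1,32,-25,0],
    [-1,32,-25,0],
    [-1,32,-25,0]
  ]
}}

```text
t: 0.98
ee_pos: [436.0, -227.9, 229.6]
orientation: [0.94, 1.36, -0.941]
ft_force: [0.8, -0.5, -0.4]
width: 88.3
```

Emit:
{"name": "send_rows", "arguments": {
  "rows": [
    [0,0,0,-0.12],
    [0,0,0,-0.12],
    [0,0,0,-0.12],
    [0,0,0,-0.12],
    [0,0,0,-0.12],
    [0,0,0,-0.12],
    [0,0,0,-0.12],
    [0,0,0,-0.12],
    [0,0,0,-0.12],
    [0,0,0,-0.12]
  ],
  "fingers": 0
}}

```text
t: 1.82
ee_pos: [439.5, -217.0, 228.6]
orientation: [-0.025, 1.574, 0.03]
ft_force: [-0.0, 0.1, -0.4]
width: 24.8
```

```bash
python3 - <<'E'
from h import *
from workcell import ctrl
o=ctrl.get_obs();print(o["t"],o["ee_pos"],tool(o).round(3),delta(o,[590,20,240]).round(1),o["qpos"].round(2))
E
```

```text
1.8167 [ 439.4927034  -216.95217099  228.57526459] [[-0.004 -0.035  0.999]
 [ 0.003  0.999  0.035]
 [-1.     0.003 -0.003]] [-11.2 231.5 158.7] [-0.48  0.22  1.91  0.    1.01 -0.52]
```

Emit:
{"name": "send_rows", "arguments": {
  "rows": [
    [-1,33,22,0],
    [-1,33,22,0],
    [-1,33,22,0],
    [-1,33,22,0],
    [-1,33,22,0],
    [-1,33,22,0],
    [-1,33,22,0],
    [0,0,0,0],
    [0,0,0,0]
  ]
}}

```text
t: 2.57
ee_pos: [588.5, 30.1, 234.3]
orientation: [-0.03, 1.575, 0.034]
ft_force: [-0.4, -0.2, 0.6]
width: 0.2
```

```bash
python3 - <<'E'
from h import *
from workcell import ctrl
d=ctrl.get_image("wrist");np.savez("w1.npz",**d);cv2.imwrite("pics/w1.png",d["img"][...,::-1])
o=ctrl.get_obs();print(o["ee_pos"],o["width"],d["world_from_camera"][:3,3])
E
```

```text
[588.51967552  29.81635682 234.41468482] 0.6524463686337135 [587.00813486  99.8342027  396.71339496]
```

View pics/w1.png

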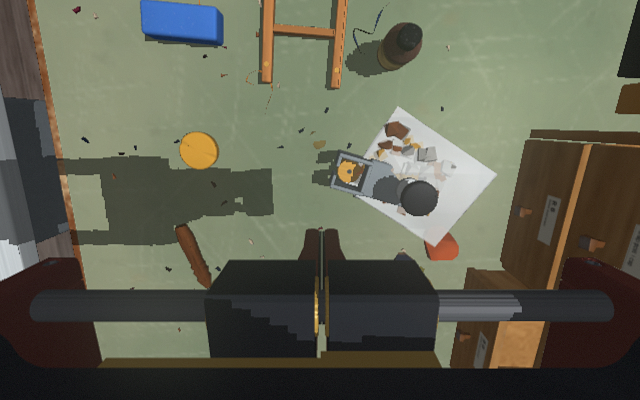

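The wrist view shows the magazine at (352,172), the cap at (416,197) and the nest opening at the top, around (300,80). I'll enlarge it.

```bash
python3 - <<'E'
from h import *
d=np.load("w1.npz")
c=d["img"][135:225,310:450,::-1];cv2.imwrite("pics/w1c.png",cv2.resize(c,None,fx=5.6,fy=5.6,interpolation=cv2.INTER_CUBIC))
m,b=blobs(d,[0,0,0],[180,255,75],60,(385,170,445,222))
for st,c,k in b:
    cn=max(cv2.findContours(k.astype(np.uint8),0,1)[0],key=len); e=cv2.minEnclosingCircle(cn); print(st,c,e,ray(d,e[0],87),np.median(d["depth"][k]))
m,b=blobs(d,[5,90,90],[25,255,255],30,(250,0,352,95))
for st,c,k in b: print(st,c); P=ray(d,np.argwhere(k)[:,::-1],14)[:,:2].astype(np.float32); print(cv2.minAreaRect(P)); print(cv2.boxPoints(cv2.minAreaRect(P)))
E
```

```text
[400 181  37  35 774] [416.38630491 200.57881137] ((418.0, 198.0), 18.43918800354004) [[692.82052649  26.70615815  87.        ]] 320.12933
[ 258    0   90   91 2334] [302.27506427  39.4335904 ]
((558.4004516601562, 186.08595275878906), (104.88793182373047, 95.92876434326172), 2.2884833812713623)
[[504.08304 231.91795]
 [507.9136  136.06569]
 [612.7179  140.25395]
 [608.8873  236.10622]]
```

View pics/w1c.png

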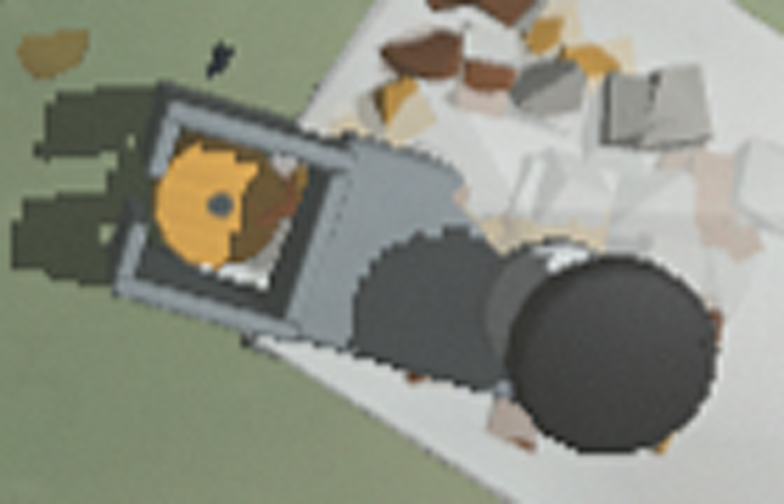

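```bash
python3 - <<'E'
from h import *
from workcell import ctrl
d=np.load("w1.npz")
f=lambda x,y:(310+x/5.6,135+y/5.6)
cap=ray(d,f(612,350),87)[0]
C=ray(d,[f(165,90),f(352,145),f(295,332),f(115,290)],52);m=C.mean(0)
print(cap,C.round(1),m, cap-m, np.linalg.norm((cap-m)[:2]))
u=(cap-m)[:2];u/=np.linalg.norm(u);print(np.degrees(np.arctan2(u[1],u[0])),"disc out",m[:2]-71*u, "edges",np.degrees(np.arctan2(*(C[1]-C[0])[[1,0]])),np.degrees(np.arctan2(*(C[2]-C[3])[[1,0]])))
o=ctrl.get_obs();print(tool(o).round(3),delta(o,[cap[0],cap[1],100]).round(1),ctrl.grip_depth)
E
```

```text
[694.13119297  27.31706421  87.        ] [[607.6  70.   52. ]
 [647.   60.4  52. ]
 [638.3  20.2  52. ]
 [599.4  27.7  52. ]] [623.07361271  44.57946896  52.        ] [ 71.05758025 -17.26240476  35.        ] 73.12434840358755
-13.654655479658343 disc out [554.08033881  61.34038054] edges -13.760366334099913 -10.941828576539057
[[-0.004 -0.04   0.999]
 [ 0.004  0.999  0.04 ]
 [-1.     0.004 -0.004]] [134.   -7.2 106. ] 18.700000000000003
```

Emit:
{"name": "send_rows", "arguments": {
  "rows": [
    [5,-2,35,0],
    [10,-2,35,0],
    [10,-2,33,0],
    [25,-1,3,0],
    [25,0,0,0],
    [20,0,0,0],
    [20,0,0,0],
    [0,0,0,0],
    [0,0,0,0]
  ]
}}

```text
t: 3.37
ee_pos: [692.8, 15.0, 113.8]
orientation: [-0.021, 1.579, 0.024]
ft_force: [0.5, 0.6, 0.4]
width: 0.5
```

```bash
python3 - <<'E'
from h import *
from workcell import ctrl
o=ctrl.get_obs();print(o["ee_pos"],o["width"],o["ft_force"],delta(o,[693.5,27,90]).round(1),o["qpos"].round(2))
d=ctrl.get_image("wrist");cv2.imwrite("pics/w2.png",d["img"][...,::-1])
E
```

```text
[692.77652463  15.04387803 113.80490581] 0.5354750330591076 [0.47150003 0.57788447 0.36524958] [23.8 11.9  1.3] [ 0.    0.65  1.53  0.    0.98 -0.03]
```

View pics/w2.png

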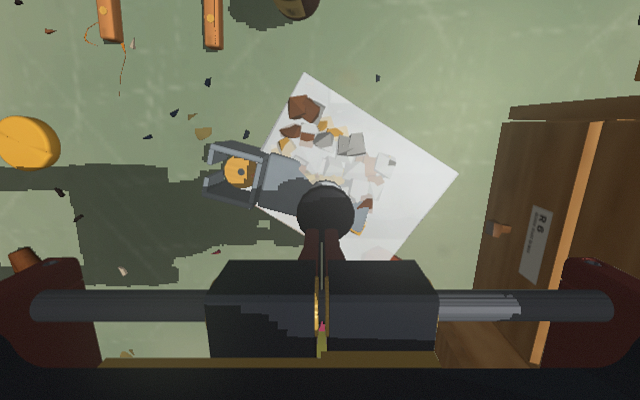

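Emit:
{"name": "send_rows", "arguments": {
  "rows": [
    [0,6,1,0],
    [5,5,0,0],
    [8,0,0,0],
    [0,0,0,0],
    [0,0,0,0]
  ]
}}

```text
t: 3.83
ee_pos: [695.6, 26.3, 105.7]
orientation: [-0.02, 1.571, 0.024]
ft_force: [-0.1, 0.7, 0.1]
width: 0.2
```

```bash
python3 - <<'E'
from h import *
from workcell import ctrl
o=ctrl.get_obs();print(o["ee_pos"],o["width"],o["ft_force"],tool(o).round(3),delta(o,[693.5,27,87]).round(1))
d=ctrl.get_image("wrist");cv2.imwrite("pics/w3.png",d["img"][...,::-1])
E
```

```text
[695.5585448   26.30206473 105.73571911] 0.2318314589564142 [-0.09210115  0.72560381  0.05291373] [[-0.001 -0.028  1.   ]
 [ 0.002  1.     0.028]
 [-1.     0.002 -0.001]] [18.7  0.7 -2. ]
```

View pics/w3.png

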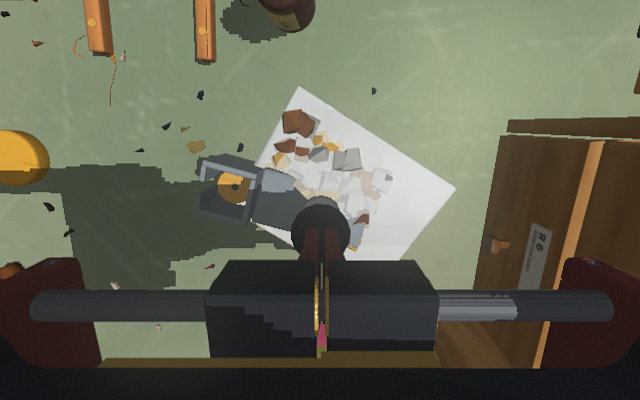

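Emit:
{"name": "send_rows", "arguments": {
  "rows": [
    [6,0,-1,0],
    [6,0,-1,0],
    [5,0,0,0],
    [4,0,0,0],
    [4,0,0,0],
    [4,0,0,0],
    [4,0,0,0],
    [4,0,0,0]
  ]
}}

```text
t: 4.55
ee_pos: [694.4, 26.5, 71.9]
orientation: [-0.02, 1.569, 0.024]
ft_force: [-5.0, -0.0, 10.9]
width: 0.7
```

Emit:
{"name": "send_rows", "arguments": {
  "rows": [
    [4,0,0,0],
    [3,0,0,0],
    [2,0,0,0]
  ]
}}

```text
t: 4.8
ee_pos: [694.4, 26.5, 65.6]
orientation: [-0.02, 1.569, 0.024]
ft_force: [-4.3, 0.2, 12.6]
width: 0.5
```

Emit:
{"name": "send_rows", "arguments": {
  "rows": [
    [3,0,0,0],
    [2,0,0,0]
  ]
}}

```text
t: 4.97
ee_pos: [694.5, 26.6, 63.3]
orientation: [-0.02, 1.57, 0.024]
ft_force: [-8.1, -0.1, 20.1]
width: 0.6
```

Emit:
{"name": "send_rows", "arguments": {
  "rows": [
    [2,0,0,0],
    [1,0,0,0]
  ]
}}

```text
t: 5.13
ee_pos: [694.4, 26.5, 63.7]
orientation: [-0.02, 1.57, 0.024]
ft_force: [-5.1, 0.7, 11.1]
width: 0.5
```

Emit:
{"name": "send_rows", "arguments": {
  "rows": [
    [3,0,0,0],
    [3,0,0,0],
    [2,0,0,0]
  ]
}}

```text
t: 5.38
ee_pos: [694.4, 26.5, 63.3]
orientation: [-0.019, 1.571, 0.024]
ft_force: [-5.9, -0.3, 11.1]
width: 0.4
```

Emit:
{"name": "send_rows", "arguments": {
  "rows": [
    [-5,0,0,0],
    [-6,0,0,0],
    [-6,0,0,0],
    [-8,0,0,0],
    [-15,0,0,0],
    [-30,0,0,0],
    [-40,0,0,0],
    [-40,0,0,0],
    [-20,0,0,0],
    [0,0,0,0]
  ]
}}

```text
t: 6.22
ee_pos: [692.9, 25.6, 242.3]
orientation: [-0.019, 1.575, 0.023]
ft_force: [0.7, -0.6, 0.9]
width: 0.5
```

Emit:
{"name": "send_rows", "arguments": {
  "rows": [
    [0,-20,-28,0],
    [0,-20,-28,0],
    [0,-15,-28,0],
    [0,0,-28,0],
    [0,0,0,0]
  ]
}}

```text
t: 6.63
ee_pos: [578.0, -33.7, 240.0]
orientation: [-0.02, 1.575, 0.025]
ft_force: [0.6, 0.1, -0.4]
width: 0.5
```

```bash
python3 - <<'E'
from h import *
from workcell import ctrl
o=ctrl.get_obs();print(o["ee_pos"],tool(o).round(3))
d=ctrl.get_image("wrist");cv2.imwrite("pics/w4.png",d["img"][...,::-1]);np.savez("w4.npz",**d)
E
```

```text
[577.96961474 -33.65327233 239.95775477] [[-0.004 -0.029  1.   ]
 [ 0.003  1.     0.029]
 [-1.     0.003 -0.004]]
```

View pics/w4.png

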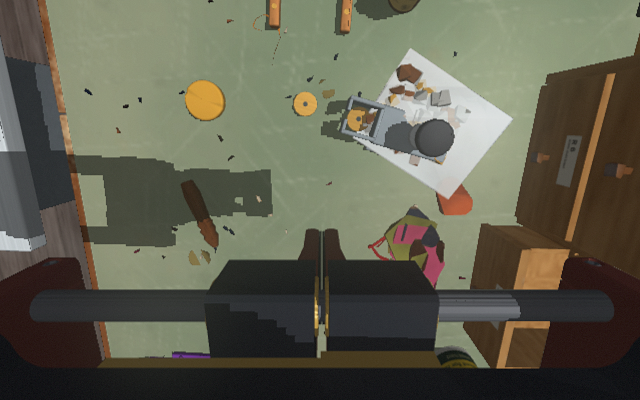

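The disc is out at (305,104), the cap is up at (434,136), and the nest rail ends are at (274,22) and (346,28). Next I measure the disc and the rails.

```bash
python3 - <<'E'
from h import *
d=np.load("w4.npz")
m,b=blobs(d,[10,110,110],[30,255,255],60,(285,85,325,125))
for st,c,k in b: 
    print("disc",st,c,ray(d,c,8))
m,b=blobs(d,[0,0,0],[180,255,75],60,(405,110,460,165))
for st,c,k in b: print("cap depth",np.median(d["depth"][k]), "pts z",)
T=d["world_from_camera"];K=d["mtx"];u,v=434,136;z=d["depth"][v,u];print(T[:3,:3]@(z*np.array([(u-K[0,2])/K[0,0],(v-K[1,2])/K[1,1],1]))+T[:3,3])
w=np.load("w1.npz")
m,b=blobs(w,[5,90,90],[25,255,255],30,(250,0,352,95))
# inner rail edges along rows
for name,dd in (("w1",w),("w4",d)):
  h=cv2.cvtColor(dd["img"],cv2.COLOR_RGB2HSV);mm=cv2.inRange(h,np.array([5,90,90]),np.array([25,255,255]))
  for r in ([10,22,45,60,75] if name=="w1" else [5,15]):
    xs=np.where(mm[r,240:370])[0]+240; g=np.split(xs,np.where(np.diff(xs)>3)[0]+1)
    print(name,r,[(a[0],a[-1],ray(dd,[a[0]-.5,r],14)[0][:2].round(0).tolist(),ray(dd,[a[-1]+.5,r],14)[0][:2].round(0).tolist()) for a in g if len(a)>4])
c=w["img"][0:100,240:360,::-1];cv2.imwrite("pics/w1n.png",cv2.resize(c,None,fx=6,fy=6,interpolation=cv2.INTER_CUBIC))
E
```

```text
disc [294  92  23  24 435] [304.7862069  103.55632184] [[553.90623287  59.93376899   8.        ]]
cap depth 311.0605 pts z
[693.14472784  27.08551716  87.24893225]
w1 10 [(np.int64(263), np.int64(274), [513.0, 222.0], [527.0, 223.0]), (np.int64(337), np.int64(346), [597.0, 226.0], [609.0, 226.0])]
w1 22 [(np.int64(263), np.int64(274), [513.0, 210.0], [527.0, 211.0]), (np.int64(336), np.int64(345), [597.0, 213.0], [608.0, 214.0])]
w1 45 [(np.int64(262), np.int64(273), [511.0, 186.0], [526.0, 186.0]), (np.int64(334), np.int64(343), [596.0, 189.0], [608.0, 190.0])]
w1 60 [(np.int64(262), np.int64(272), [511.0, 170.0], [524.0, 170.0]), (np.int64(333), np.int64(342), [596.0, 173.0], [607.0, 174.0])]
w1 75 [(np.int64(262), np.int64(272), [511.0, 153.0], [524.0, 154.0]), (np.int64(332), np.int64(340), [595.0, 157.0], [606.0, 157.0])]
w4 5 [(np.int64(269), np.int64(280), [511.0, 167.0], [525.0, 167.0]), (np.int64(342), np.int64(351), [595.0, 169.0], [606.0, 169.0])]
w4 15 [(np.int64(265), np.int64(279), [506.0, 156.0], [523.0, 157.0]), (np.int64(341), np.int64(350), [594.0, 159.0], [606.0, 159.0])]
```

View pics/w1n.png

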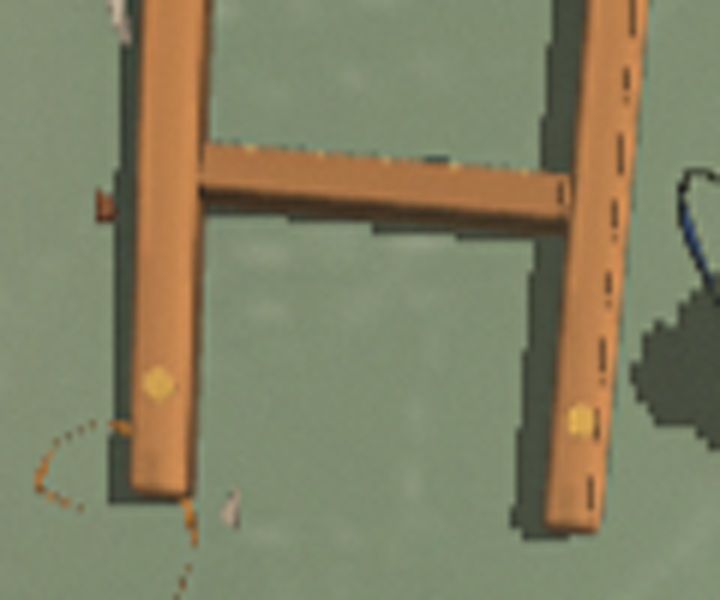

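```bash
python3 - <<'E'
from h import *
w=np.load("w1.npz")
f=lambda x,y:(240+x/6,y/6)
P=ray(w,[f(132,486),f(190,486),f(548,522),f(602,522),f(205,165),f(570,196)],14)[:,:2];print(P.round(1))
w_=P[5]-P[4];print("wall",np.degrees(np.arctan2(w_[1],w_[0])),(P[4]+P[5])/2)
c=(P[1]+P[2])/2;e=P[3]-P[0];print("mouth",c,np.degrees(np.arctan2(e[1],e[0])))
t=np.load("top0.npz");print("top disc n/a")
E
```

```text
[[511.7 146.4]
 [523.4 146.9]
 [595.7 143.1]
 [606.6 143.5]
 [526.3 204.9]
 [596.9 202.4]]
wall -2.0502493083613214 [561.63431978 203.62534009]
mouth [559.50803284 144.9929413 ] -1.755766546099493
top disc n/a
```

```bash
python3 - <<'E'
from h import *
w=np.load("w1.npz");t=np.load("top0.npz")
print(ray(w,(408,37),95),ray(t,(230+172/4.3,95+195/4.2),95), ray(w,(391,58),0))
E
```

```text
[[661.9410319  179.79372509  95.        ]] [[663.31786045 176.33284599  95.        ]] [[667.42181369 180.99248364   0.        ]]
```

Dye sits at about (662,178), so the pushing line stays near x≈553 to keep the gripper body clear of it. I'll use the fingertips as a cradle with a 12 mm gap.

Emit:
{"name": "send_rows", "arguments": {
  "rows": [
    [30,10,-6,0],
    [30,10,-6,0],
    [30,10,-6,0],
    [30,10,-6,0],
    [30,0,0,0],
    [25,0,0,0],
    [0,0,0,0],
    [0,0,0,0]
  ],
  "fingers": 0.14
}}

```text
t: 7.35
ee_pos: [563.3, 9.0, 57.0]
orientation: [-0.021, 1.564, 0.025]
ft_force: [0.3, 0.7, -0.4]
width: 12.1
```

```bash
python3 - <<'E'
from h import *
from workcell import ctrl
o=ctrl.get_obs();print(o["ee_pos"],o["width"],tool(o).round(3),delta(o,[554.5,10,3.5]).round(1))
d=ctrl.get_image("wrist");cv2.imwrite("pics/w5.png",d["img"][...,::-1]);np.savez("w5.npz",**d)
E
```

```text
[563.26515752   8.97553374  56.96521317] 12.114253418915709 [[ 0.007 -0.029  1.   ]
 [ 0.002  1.     0.029]
 [-1.     0.002  0.007]] [53.4  1.2 -9.1]
```

View pics/w5.png

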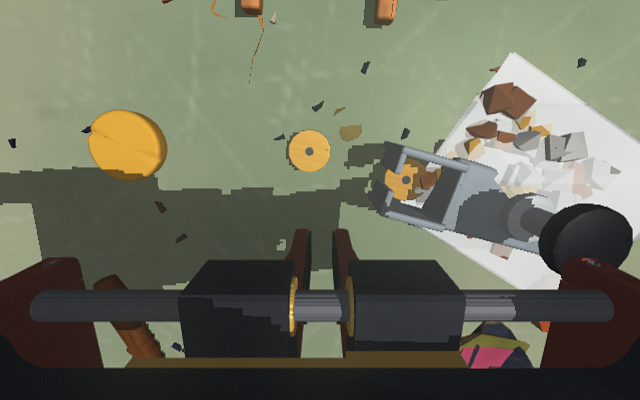

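Emit:
{"name": "send_rows", "arguments": {
  "rows": [
    [5,0,-5,0],
    [15,0,-4,0],
    [15,0,0,0],
    [10,0,0,0],
    [4,0,0,0],
    [0,0,0,0],
    [0,0,0,0]
  ]
}}

```text
t: 7.98
ee_pos: [561.8, 8.3, 14.2]
orientation: [-0.021, 1.548, 0.024]
ft_force: [0.9, 0.6, -0.0]
width: 12.2
```

```bash
cat > look.py <<'E'
from h import *
from workcell import ctrl
import sys
o=ctrl.get_obs();print(o["t"],o["ee_pos"].round(1),o["width"],o["ft_force"].round(1),tool(o).round(3).tolist(),delta(o,[554.5,10,3.5]).round(1))
d=ctrl.get_image("wrist");cv2.imwrite(f"pics/{sys.argv[1]}.png",d["img"][...,::-1])
m,b=blobs(d,[10,110,110],[30,255,255],150,(240,60,370,260))
for st,c,k in b: print("disc",st,c.round(1),ray(d,c,8).round(1))
E
python3 look.py w6
```

```text
7.9833 [561.8   8.3  14.2] 12.231848865304874 [ 0.9  0.6 -0. ] [[0.023, -0.029, 0.999], [0.002, 1.0, 0.029], [-1.0, 0.002, 0.023]] [10.5  1.9 -7.5]
disc [346 125  24  19 237] [358.1 133.1] [[581.1  73.5   8. ]]
disc [ 283  130   52   53 2058] [308.6 156. ] [[553.9  60.2   8. ]]
```

View pics/w6.png

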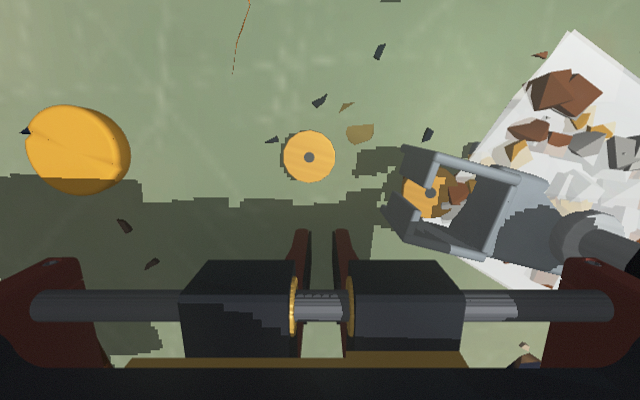

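Emit:
{"name": "send_rows", "arguments": {
  "rows": [
    [3,0,-4,0],
    [3,0,-3,0],
    [3,0,-2,0],
    [2,0,0,0],
    [0,0,0,0]
  ]
}}

```text
t: 8.45
ee_pos: [553.6, 8.0, 4.3]
orientation: [-0.021, 1.544, 0.024]
ft_force: [0.5, 0.0, -0.7]
width: 12.1
```

Emit:
{"name": "send_rows", "arguments": {
  "rows": [
    [0,5,0,0],
    [0,5,0,0],
    [0,5,0,0],
    [0,3,0,0],
    [0,3,0,0],
    [0,3,0,0],
    [0,3,0,0],
    [0,3,0,0],
    [0,3,0,0],
    [0,3,0,0]
  ]
}}

```text
t: 9.28
ee_pos: [552.9, 47.9, 4.4]
orientation: [-0.021, 1.544, 0.024]
ft_force: [-0.0, -0.2, 0.8]
width: 12.1
```

```bash
python3 look.py w7
```

```text
9.2833 [552.9  47.9   4.4] 12.070906644422104 [-0.  -0.2  0.8] [[0.027, -0.029, 0.999], [0.002, 1.0, 0.029], [-1.0, 0.001, 0.027]] [  0.9 -38.    0.5]
disc [ 296  183   52   51 1549] [322.8 204.8] [[553.5  74.1   8. ]]
```

View pics/w7.png

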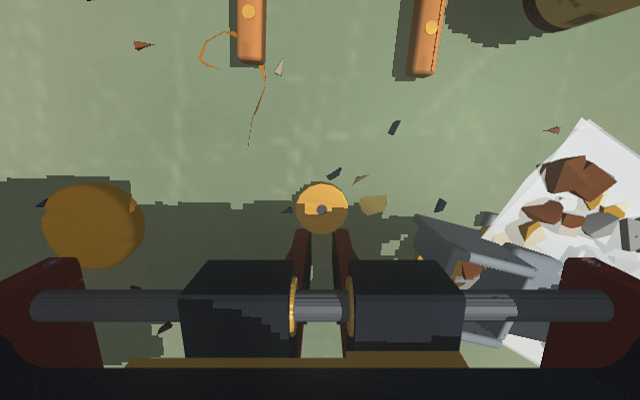

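Emit:
{"name": "send_rows", "arguments": {
  "rows": [
    [0,4,0.1,0],
    [0,4,0.1,0],
    [0,4,0.1,0],
    [0,4,0.1,0],
    [0,4,0.1,0],
    [0,4,0.1,0],
    [0,4,0.1,0],
    [0,4,0.1,0],
    [0,4,0.1,0],
    [0,4,0.1,0]
  ]
}}

```text
t: 10.17
ee_pos: [552.6, 92.1, 4.5]
orientation: [-0.021, 1.544, 0.024]
ft_force: [0.5, 0.1, -1.0]
width: 12.2
```

```bash
python3 look.py w8
```

```text
10.1667 [552.6  92.1   4.5] 12.224107589041878 [ 0.5  0.1 -1. ] [[0.027, -0.029, 0.999], [0.002, 1.0, 0.028], [-1.0, 0.001, 0.027]] [  0.8 -82.1  -0.4]
disc [ 241   60   28  108 2503] [254.6 106.4] [[517.  169.3   8. ]]
disc [ 295  183   53   51 1938] [321.6 207.6] [[552.6 116.6   8. ]]
```

View pics/w8.png

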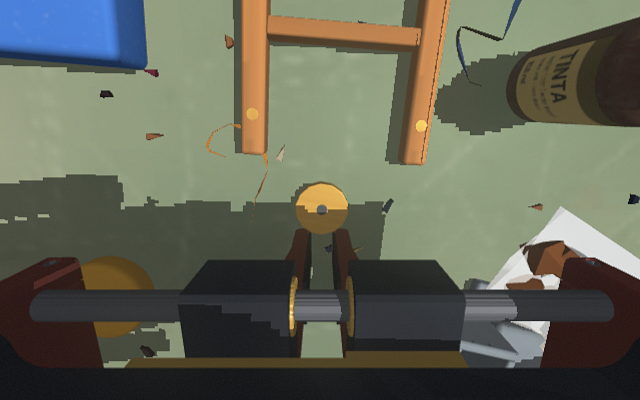

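Emit:
{"name": "send_rows", "arguments": {
  "rows": [
    [0.2,4,0,0],
    [0.2,4,0,0],
    [0.2,4,0,0],
    [0,4,0,0],
    [0,4,0,0],
    [0,4,0,0]
  ]
}}

```text
t: 10.72
ee_pos: [552.1, 118.6, 4.0]
orientation: [-0.021, 1.543, 0.024]
ft_force: [0.5, -0.2, 0.5]
width: 12.0
```

```bash
python3 look.py w9
```

```text
10.7167 [552.1 118.6   4. ] 11.999541612686041 [ 0.5 -0.2  0.5] [[0.027, -0.029, 0.999], [0.002, 1.0, 0.028], [-1.0, 0.001, 0.027]] [   0.4 -108.6   -0.7]
disc [ 240   60  130  173 5559] [276.1 118.6] [[527.3 190.2   8. ]]
disc [ 296  183   52   51 1985] [321.5 208.1] [[552.  142.9   8. ]]
```

View pics/w9.png

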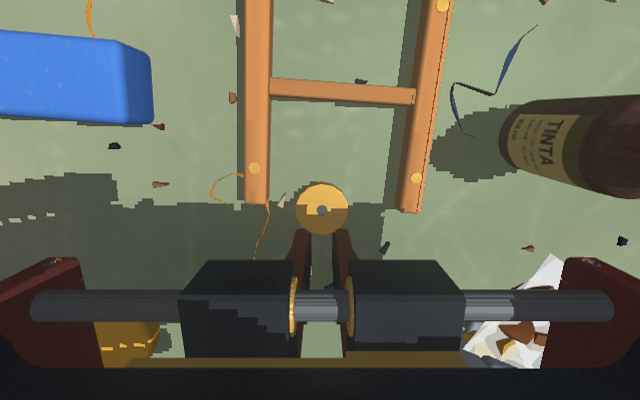

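Emit:
{"name": "send_rows", "arguments": {
  "rows": [
    [0,4,0,0],
    [0,4,0,0],
    [0,3,0,0],
    [0,3,0,0],
    [0,3,0,0],
    [0,2,0,0],
    [0,1,0,0],
    [0,0,0,0]
  ]
}}

```text
t: 11.43
ee_pos: [551.3, 141.8, 4.0]
orientation: [-0.021, 1.543, 0.024]
ft_force: [-0.1, -0.3, 0.1]
width: 12.2
```

```bash
python3 look.py w10
```

```text
11.4333 [551.3 141.8   4. ] 12.202831748937337 [-0.1 -0.3  0.1] [[0.027, -0.029, 0.999], [0.002, 1.0, 0.029], [-1.0, 0.002, 0.027]] [   0.3 -131.9   -0.7]
disc [ 248   60  122  160 5394] [277.5 134.8] [[527.2 205.3   8. ]]
disc [ 296  183   52   51 1984] [321.5 208.1] [[551.2 166.2   8. ]]
```

View pics/w10.png

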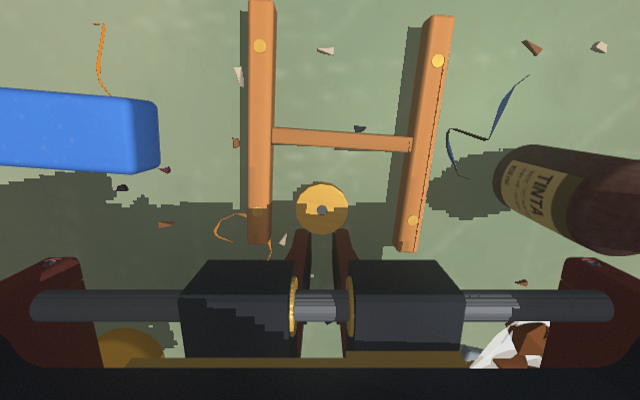

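Emit:
{"name": "send_rows", "arguments": {
  "rows": [
    [0,2,0,0],
    [0,2,0,0],
    [0,1,0,0],
    [0,0,0,0],
    [0,0,0,0]
  ]
}}

```text
t: 11.9
ee_pos: [551.1, 146.8, 4.0]
orientation: [-0.021, 1.544, 0.024]
ft_force: [-0.5, -0.5, 0.5]
width: 12.0
```

Emit:
{"name": "send_rows", "arguments": {
  "rows": [
    [0,-3,0,0],
    [0,-6,0,0],
    [0,-10,0,0],
    [-5,-10,0,0],
    [-20,-5,0,0],
    [-30,0,0,0],
    [-40,0,0,0],
    [-40,0,0,0],
    [-40,0,0,0],
    [0,0,0,0]
  ]
}}

```text
t: 12.73
ee_pos: [544.7, 102.4, 184.4]
orientation: [-0.019, 1.552, 0.02]
ft_force: [0.3, 0.6, 1.7]
width: 12.3
```

```bash
python3 look.py w11
```

```text
12.7333 [544.7 102.4 184.4] 12.277714977666076 [0.3 0.6 1.7] [[0.018, -0.025, 1.0], [0.0, 1.0, 0.025], [-1.0, 0.0, 0.018]] [181.  -92.7   4.2]
disc [ 283   60   87   92 1694] [315.8 102.8] [[540.3 193.4   8. ]]
disc [312 111  27  28 561] [324.9 124.8] [[550.9 170.6   8. ]]
```

View pics/w11.png

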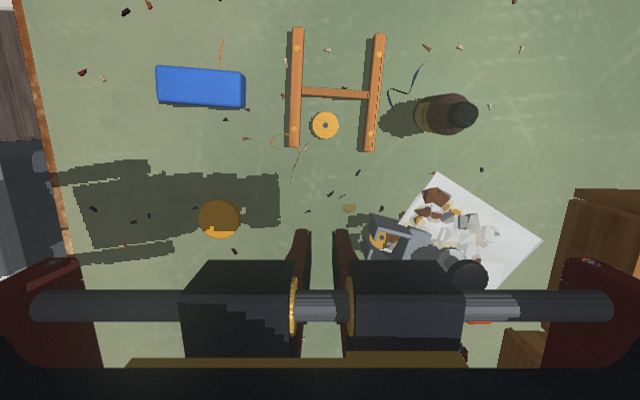

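The disc lies at (325,125) inside the near pocket. I'll check the nest in this frame and the bystanders in the top view.

```bash
python3 - <<'E'
from h import *
from workcell import ctrl
d=ctrl.get_image("wrist");m,b=blobs(d,[5,90,90],[25,255,255],300,(280,15,395,160))
for st,c,k in b:
    P=ray(d,np.argwhere(k)[:,::-1],14)[:,:2].astype(np.float32);print(st,cv2.minAreaRect(P))
t=ctrl.get_image("top");o=np.load("top0.npz")
cv2.imwrite("pics/t2.png",cv2.resize(t["img"][95:235,230:410,::-1],None,fx=4.3,fy=4.2,interpolation=cv2.INTER_CUBIC))
T=d["world_from_camera"];K=d["mtx"];u,v=467,277;z=d["depth"][v,u];print(T[:3,:3]@(z*np.array([(u-K[0,2])/K[0,0],(v-K[1,2])/K[1,1],1]))+T[:3,3])
E
```

```text
[ 284   25  105  128 3350] ((557.162841796875, 201.37123107910156), (124.64705657958984, 101.62389373779297), 87.62940979003906)
[314 111  27  28 586] ((550.9649047851562, 170.3310089111328), (28.110265731811523, 28.149232864379883), 1.485459804534912)
[688.90352713  31.01793437  86.70452419]
```

View pics/t2.png

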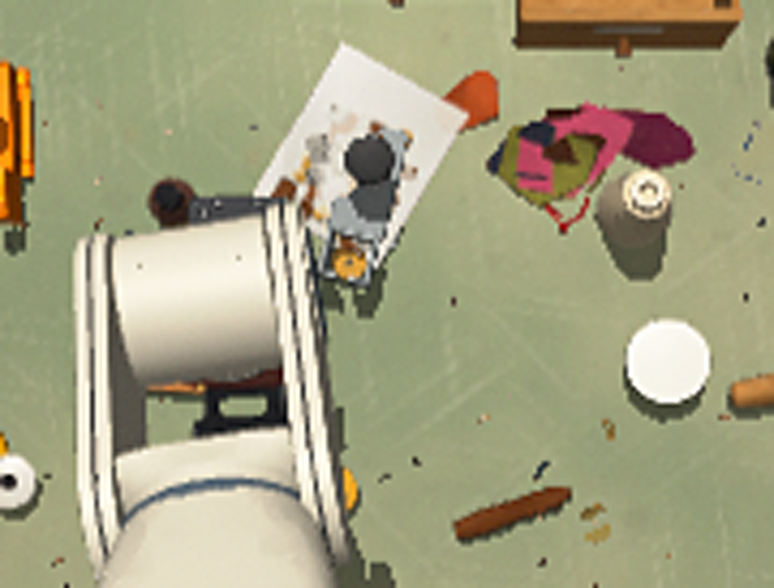

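```bash
python3 -c "
from workcell import ctrl
print(ctrl.get_obs()['t'],ctrl.close_job())"
```

```text
the job is handed in; nothing more can be done
12.8833 None
```

I pressed the grey dispenser's plunger once with closed fingers, down to its stop, with the fingertips at 63.3 mm. One disc came out when it rose. I then pushed that disc about 110 mm into the near (-y) pocket of the nest with the two fingertips 12 mm apart, backed away and handed the job in at 12.9 s.

**Last checks:**
- **Disc:** it lies at about (551, 170) mm. That is about x -6 to -9 mm and y -31 to -33 mm in the nest's frame, well inside the limits.
- **Plunger:** the cap top reads about 87 mm, so the plunger is up.
- **Other discs:** brass is still visible in the magazine and no second disc is out on the bench. I did not measure their exact positions.
- **Bystanders:** in the final top view the dye, thread, pot and slicker look unmoved. The eraser and most of the wax were hidden behind the arm there. Both were in the last wrist picture, though I did not measure them.
- **Robot:** it was clear of everything, with the fingertips about 180 mm above the bench.

**Disagreements:** the nest's centre differed by 3–5 mm between pictures, which is smaller than the margin left. Force at the bottom of the press read 11 N to 20 N, so I judged the stop by the fingers no longer moving down.

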